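# Refit the flask carrier plate on the orbital shaker

### The arm

A 7-joint arm with a two-finger parallel gripper is mounted at the origin on the work surface. World frame = base frame: x ahead of the robot, y to its left, z up, the work surface at z = 0. Lengths are in m, angles in rad, forces in N, time in s.
With the tool pointing down it reaches from about 0.4 to 0.875 m from the base axis. Payload 6.5 kg.
Tool frame: the origin (TCP) lies at the very end of the fingers, on their centre line; the grasp point (between the pads) lies 19 mm behind it (ctrl.hold_point_z is the distance from the TCP to the grasp point, in m); z points along the fingers, y is the direction in which the jaws open and shut (so a half turn about z gives the same grasp; the last joint's range is limited). The gripper opens to 88 mm and grips with 3 to 60 N. Pads are 18 mm wide; open, the fingers measure 123 mm over their backs; the gripper's body (75 mm by 187 mm) begins 45 mm behind the grasp point.
Start: joints at [-1.406, 0.536, -0.004, 1.538, 0.003, 1.067, -0.071], TCP at [0.149, 0.633, 0.239] pointing down, gripper open.
Joint ranges: [-2.7, 2.7], [-0.37, 2.16], [-1.27, 1.26], [0.24, 2.4], [-1.31, 4.45], [0.19, 1.91], [-2.76, 2.76]. Speed limits (rad/s): [2.39, 2.39, 3.14, 3.14, 3.14, 3.14, 3.14].

### API

Orientations are given as [roll, pitch, yaw] about the fixed x, y, z axes, in that order (R = Rz(yaw) Ry(pitch) Rx(roll)).
In Python, from plant import ctrl, viewer gives the robot as it stands. The module is installed in compiled form; this text tells all that it offers. Calls block until the motion is done:
- ctrl.reach(position, orientation): joint-space move of the TCP to a pose.
- ctrl.movel(position, rotation=None, vel=0.15): straight line of the TCP; rotation=None keeps the orientation; vel is the mean speed in m/s.
- ctrl.set_joints(angles): joint-space move.
- ctrl.gripper_to(opening, force=None): finger opening in m; force is the grip in N (None keeps the last); returns when the fingers have stopped.
- ctrl.sleep(seconds).
- ctrl.ik(position, orientation): joint angles nearest the present ones, or None.
- viewer.snapshot(name): name is "scene" or "top"; returns a dict with "pixels" (420x560x3 uint8, red, green, blue), "K" (3x3 intrinsics, pixels), "rvec" (rotation vector, rad) and "tvec" (3), from world to camera coordinates, as OpenCV has them. Camera axes: x right, y down, z forward; pixel columns grow to the right and rows downward; lengths in m; the calibration is good to about 2 mm. A picture is of the moment at which its call begins. There is no depth.
A pose or a line that the arm cannot do raises ctrl.IKError and nothing moves.
- ctrl.job_done(): hands the job in, once; it reports no verdict.
Readings, each from a call of its own:
- ctrl.read_clock(): time.
- ctrl.read_joints(): joint angles.
- ctrl.read_qd(): joint speeds.
- ctrl.read_tau(): joint torques, N m.
- ctrl.read_eef_pos(): TCP position.
- ctrl.read_ee_rot(): TCP orientation.
- ctrl.read_ft_force(): force on the tool from outside, world axes, zero at the start.
- ctrl.read_wrist_torque(): the same for the moment, N m.
- ctrl.read_width(): finger opening in m.
Only numpy, scipy, OpenCV 4.12 (cv2) and the standard library are available. Lean on these libraries where they do the work, as an engineer would, in place of code of your own. Each camera call takes 0.05 s, during which the arm holds its last target.

### The job

Fit the loose flask carrier plate onto the shaker: swing the clamp clear, set the plate over the drive hub turned so that its holes take the four studs, and lower it fully home and flat on the drive, without dropping it. Then swing the clamp all the way back over the plate's rim and let go. Leave the flasks, the bottle and the meter standing where they are.

Things in the scene. Friction and masses are not known exactly. Their poses are not given: they have to be found in the camera images.
- carrier: Loose flat octagonal dark metal plate, 150 mm across flats, 10 mm thick, 0.45 to 0.75 kg, lying flat on the bench. Origin: centre of its underside, z up. Through bore of 34 mm diameter at the centre and a bolt circle of four through holes round it. A bridge handle stands over the bore, its bar along the plate's own x axis. The plate fits the drive in any of four quarter turns.
- carrier_hole (a point): One of the carrier's four through holes, 15 mm diameter, at the underside; they lie on a circle of 51 mm radius at 45, 135, 225 and 315 degrees from the carrier's own x axis (x = +-36.1, y = +-36.1 mm); this is the one at 45.
- carrier_bar (a point): Middle of the carrier's handle bar, 65 mm above the plate's underside, straight above the bore. The bar is bright steel, straight, along the carrier's x: 124 mm long, 14 mm wide (y), 14 mm high, underside 58 mm and top 72 mm above the plate's underside. Its two legs (10 mm along x, 14 mm along y) stand at x = +-57 mm; it is free between them.
- shaker: Orbital shaker, fixed: a white box housing, top 70 mm above the bench, reaching from x = -105 to +105 mm and y = -95 to +155 mm in its own axes. Origin: on the bench, straight under the drive hub's axis. On top: a round aluminium drive flange (136 mm across, 10 mm thick) with a hub and four studs, and a clamp.
- drive_seat (a point): Centre of the flange's upper face, at the foot of the hub, 80 mm above the bench; axes as the shaker's. The seated plate's origin lies here; its x axis is then at 45 degrees (or 135, 225, 315) to the shaker's x axis.
- hub_top (a point): Top of the central hub: 30 mm diameter, 34 mm high above the seat, the upper 6 mm tapering to 18 mm. It enters the plate's bore 12 mm before the studs meet the plate.
- stud_tip (a point): Tip of one of the four studs: 10 mm diameter, 22 mm high above the seat, the upper 4 mm tapering to 4 mm. They stand on a circle of 51 mm radius at 0, 90, 180 and 270 degrees from the shaker's own x axis; this is the one at 0.
- clamp (a joint): Angle of the clamp, a level steel arm on an upright pivot. 0 (stop): nose points at the hub, over the plate's rim (tip 62 mm from hub axis), tail with grip points away from the hub. Grows anticlockwise from above to a stop at 1.6, tail then along the shaker's -x; nose clear of the plate from about 0.8. Stays where left (about 1.3 N at the grip turns it). Starts at 0 to 0.4, in the plate's way.
- clamp_grip (a point): Point in the clamp's grip, an upright round black peg of 18 mm diameter on the clamp's tail, 70 mm from the pivot; this point lies 133.5 mm above the bench, the peg's top 156.5 mm and the arm's upper face 103.5 mm.
- clamp_pivot (a point): The clamp's upright turning axis, 105 mm from the hub axis along the shaker's +y; this point is 98.5 mm above the bench. Collar 28 mm diameter, top at 107.5 mm. Arm 18 mm wide, 10 mm thick, underside 93.5 mm above the bench (3.5 mm above the seated plate's top).
- flask_a: Bystander: conical glass flask with a dark stopper, 82 mm wide at the foot, 146 mm tall, origin under its centre; stands close beside the carrier.
- flask_b: Bystander: smaller conical glass flask with a dark stopper, 72 mm wide at the foot, 128 mm tall, origin under its centre; stands close beside the carrier.
- bottle: Bystander: glass bottle with a blue screw cap, 70 mm in diameter, 135 mm tall, origin under its centre; stands behind the shaker.
- meter: Bystander: flat black hand-held meter lying on the bench before the shaker, 70 x 120 x 26 mm, origin under its centre.

How it is judged:
On the way, in this order (a step that is already met when the one before it is completed fails the run):
1. the clamp is swung clear of the plate's place (value of joint clamp above 0.8 rad), for 0.2 s.
2. the carrier is seated on the drive, studs through its holes (horizontal distance between carrier and drive_seat below 0.004 m and z of carrier in the frame of drive_seat below 0.003 m and angle between carrier's own z axis and vertical below 0.04 rad), for 0.2 s.
At the end, for the whole second after the job is handed in: The carrier lies home on the drive: its origin within 4 mm sideways of the seat's centre and less than 3 mm above it, tilted less than 0.04 rad, at rest, and the clamp is back over its rim (below 0.2 rad) (all of step 2 and linear speed of carrier below 0.02 m/s and value of joint clamp below 0.2 rad); the robot touches nothing.
It fails at once if the carrier is dropped onto the drive (faster than 0.8 m/s within 50 mm above the seat) (horizontal distance between carrier and drive_seat below 0.06 m and z of carrier in the frame of drive_seat below 0.05 m and linear speed of carrier above 0.8 m/s).
It fails at once if flask_a is moved over 30 mm or tipped (distance of flask_a from where it was at the start of the episode above 0.03 m or angle between flask_a's own z axis and vertical above 0.3 rad).
It fails at once if flask_b is moved over 30 mm or tipped (distance of flask_b from where it was at the start of the episode above 0.03 m or angle between flask_b's own z axis and vertical above 0.3 rad).
It fails at once if the bottle is moved over 30 mm or tipped (distance of bottle from where it was at the start of the episode above 0.03 m or angle between bottle's own z axis and vertical above 0.3 rad).
It fails at once if the meter is moved over 30 mm (distance of meter from where it was at the start of the episode above 0.03 m).
It also fails if it takes over 58 s, if anything falls off the work surface, if the arm or the gripper's body presses on something with over 40 N, if the wrist force passes 120 N, or if a joint passes its speed limit or range.

## Working session

There is one attempt and no reset: what is moved stays moved. The work goes in short steps, each a Python script; the robot and the scene stay as the last script left them, time stands still between calls to the robot, and variables do not carry over. Pictures are saved under pics/ and viewed, and the job is handed in when it is done.

```bash
mkdir -p pics; ls; python3 - <<'E'
from plant import ctrl, viewer
import cv2
for n in("scene","top"):
    s=viewer.snapshot(n); cv2.imwrite(f"pics/{n}0.png",s["pixels"][:,:,::-1])
    R=cv2.Rodrigues(s["rvec"])[0]; print(n,s["K"].tolist(),(-R.T@s["tvec"].reshape(3)).tolist(), R.tolist())
print(ctrl.read_clock(),ctrl.read_ee_rot(),ctrl.hold_point_z)
E
```

```text
pics
scene [[401.5906659485889, 0.0, 280.1079226453281], [0.0, 401.5906659485889, 209.61004798531275], [0.0, 0.0, 1.0]] [1.2332944457701474, -0.0959212646058992, 0.6186177553486174] [[0.18378563318608676, 0.9827448628584879, 0.02086565502544635], [0.6016934354732232, -0.0956877784394744, -0.7929746898645305], [-0.7772952146661005, 0.1582920831329534, -0.6088971716756539]]
top [[481.0811013535845, 0.0, 272.34074667957975], [0.0, 481.0811013535845, 211.78805426751404], [0.0, 0.0, 1.0]] [0.41803075500243214, 0.06135092525347737, 1.1124477456263797] [[-0.003866570177921136, -0.9998816554722646, -0.014890422596518127], [-0.9923819171057949, 0.005670334745641381, -0.12306899652349343], [0.12313886566184729, 0.014301131211063696, -0.9922863988837082]]
0.1 [-3.14005060e+00  1.03935727e-04  2.91087305e+00] 0.0187
```

View pics/scene0.png

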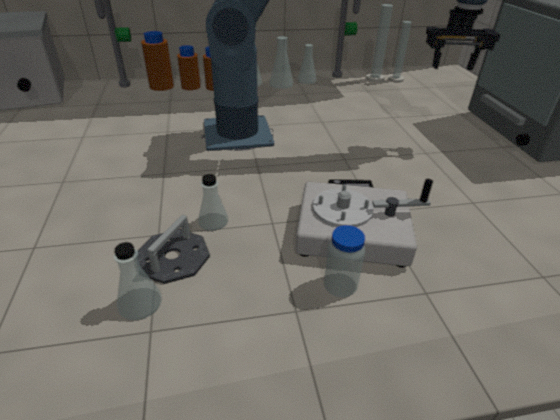

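View pics/top0.png

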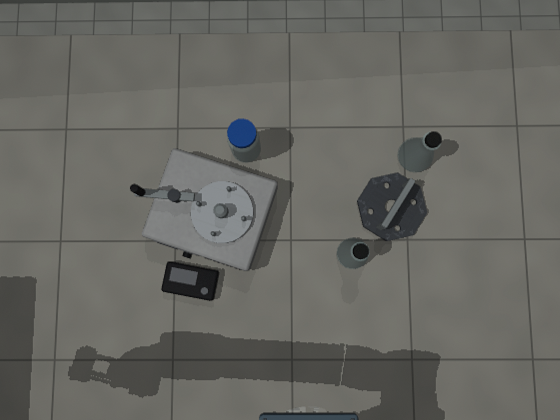

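The top view (up = +x, left = +y) shows the shaker near (220,211), with the clamp peg at (137,190). The plate is at (392,206), with flasks at (433,140) and (360,251), the bottle at (242,133) and the meter at (190,281). I'll enlarge it for accurate pixels.

```bash
python3 - <<'E'
import cv2
t=cv2.imread("pics/top0.png")
def crop(im,x,y,w,h,k,n):
    c=cv2.resize(im[y:y+h,x:x+w],None,fx=k,fy=k,interpolation=cv2.INTER_CUBIC)
    c=cv2.convertScaleAbs(c,alpha=1.7)
    for i in range(0,w,20): cv2.putText(c,str(x+i),(i*k,8),0,.35,(0,255,255),1); cv2.line(c,(i*k,10),(i*k,16),(0,255,255),1)
    for i in range(0,h,20): cv2.putText(c,str(y+i),(0,i*k+4),0,.35,(0,255,255),1)
    cv2.imwrite(n,c)
crop(t,120,140,160,115,5,"pics/t_shaker.png")
crop(t,335,125,120,120,5,"pics/t_plate.png")
E
```

```text
(no output)
```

View pics/t_shaker.png

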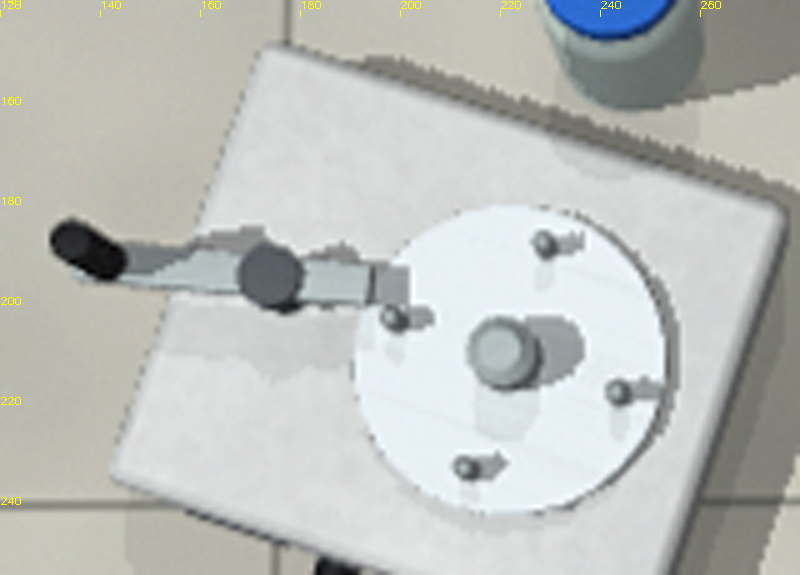

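View pics/t_plate.png

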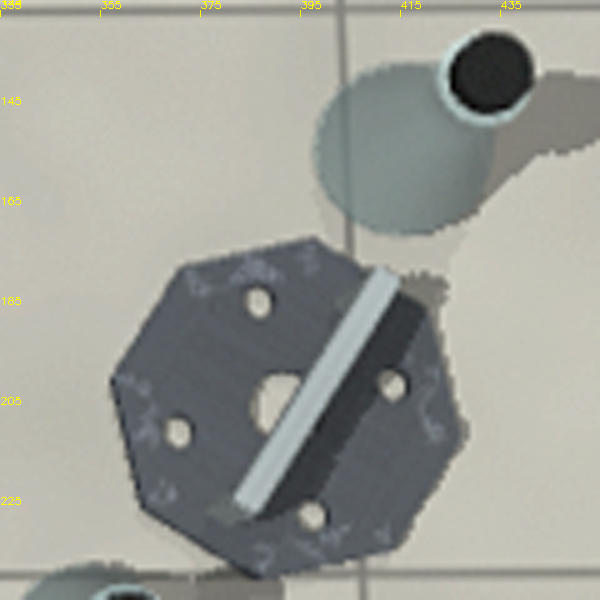

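```bash
cat > h.py <<'E'
import numpy as np, cv2
def ray(s,uv,z):
    R=cv2.Rodrigues(np.asarray(s["rvec"],float))[0]; c=-R.T@np.asarray(s["tvec"],float).reshape(3)
    d=(np.c_[np.atleast_2d(uv).astype(float),np.ones(len(np.atleast_2d(uv)))]-[s["K"][0][2],s["K"][1][2],0])/[s["K"][0][0],s["K"][1][1],1]@R
    return c+d*((np.atleast_1d(z)-c[2])/d[:,2])[:,None]
def circ(p):
    A=np.c_[2*p[:,:2],np.ones(len(p))]; q=np.linalg.lstsq(A,(p[:,:2]**2).sum(1),rcond=None)[0]
    return q[:2],np.sqrt(q[2]+q[:2]@q[:2])
E
python3 - <<'E'
from plant import ctrl,viewer
import numpy as np,cv2
from h import *
np.set_printoptions(precision=4,suppress=True)
s=viewer.snapshot("top"); im=s["pixels"]
g=im.max(2).astype(int)
for p in [(220,225),(130,0),(160,220),(200,231)]: pass
print("vals flange,housing,bar,plate,hub,bench",im[225,230],im[220,160],im[206,396],im[215,405],im[210,220],im[100,300])
# flange
cr=lambda z,x,y:(120+(np.array(x)+.5)/5-.5)
S=np.array([(543,243),(620,392),(467,467),(394,318)])
px=np.c_[120+(S[:,0]+.5)/5-.5,140+(S[:,1]+.5)/5-.5]
w=ray(s,px,.102); print("studs",w,w.mean(0))
for i,j in((0,2),(1,3)):
    d=w[i]-w[j]; print(np.linalg.norm(d),np.degrees(np.arctan2(d[1],d[0]))%90)
f=lambda x,y,z,ox=120,oy=140: ray(s,[(ox+(x+.5)/5-.5,oy+(y+.5)/5-.5)],z)[0]
print("hub",f(502,350,.114),"pivot",f(271,275,.1075),"pegtop",f(70,240,.1565))
# plate holes
H=np.array([(259,303),(393,385),(313,516),(178,432)])
w=ray(s,np.c_[335+(H[:,0]+.5)/5-.5,125+(H[:,1]+.5)/5-.5],.007); print("holes",w,w.mean(0))
for i,j in((0,2),(1,3)):
    d=w[i]-w[j]; print(np.linalg.norm(d),np.degrees(np.arctan2(d[1],d[0]))%90)
# bar
sub=im[160:240,370:425].astype(int); m=((sub.min(2)>115)&(sub[:,:,0]<sub[:,:,2]+3)).astype(np.uint8)
n,l,st,c=cv2.connectedComponentsWithStats(m); k=1+st[1:,4].argmax(); print("bar n",st[k])
r=cv2.minAreaRect(cv2.findContours((l==k).astype(np.uint8),0,2)[0][0]); b=cv2.boxPoints(r)+[370,160]; print(r,b)
w=ray(s,b,.072); print(w.mean(0),[np.linalg.norm(w[i]-w[i-1]) for i in range(4)],[np.degrees(np.arctan2(*(w[i]-w[i-1])[1::-1])) for i in range(4)])
# flange
sub=im[170:250,180:260]; m=(sub.min(2)>165).astype(np.uint8); m[:,:12]=0
print("flangemask",m.sum()); cn=max(cv2.findContours(m,0,1)[0],key=len); hu=cv2.convexHull(cn)[:,0]+[180,170]
print(circ(ray(s,hu,.08)))
E
```

```text
vals flange,housing,bar,plate,hub,bench [137 141 144] [131 132 131] [100 107 107] [51 53 57] [106 113 113] [113 112 106]
studs [[0.5947 0.1699 0.102 ]
 [0.5305 0.1368 0.102 ]
 [0.4991 0.2013 0.102 ]
 [0.5627 0.2331 0.102 ]] [0.5467 0.1852 0.102 ]
0.10061420259353102 71.81979885387923
0.10155254841464623 71.5186386034264
hub [0.5472 0.1854 0.114 ] pivot [0.5807 0.2847 0.1075] pegtop [0.5876 0.3558 0.1565]
holes [[ 0.6159 -0.188   0.007 ]
 [ 0.5771 -0.2485  0.007 ]
 [ 0.5165 -0.2094  0.007 ]
 [ 0.5558 -0.1487  0.007 ]] [ 0.5663 -0.1986  0.007 ]
0.10172449888257638 12.174595765746021
0.10199285896636558 12.070419249998679Traceback (most recent call last):
  File "<stdin>", line 25, in <module>
ValueError: attempt to get argmax of an empty sequence
```

```bash
python3 - <<'E'
from plant import ctrl,viewer
import numpy as np,cv2
from h import *
np.set_printoptions(precision=4,suppress=True)
s=viewer.snapshot("top"); im=s["pixels"]
f=lambda x,y,z,ox=335,oy=125: ray(s,[(ox+(x+.5)/5-.5,oy+(y+.5)/5-.5)],z)[0]
print("bar ends",f(243,503,.072),f(387,277,.072),"mid",f(315,390,.072))
d=f(387,277,.072)-f(243,503,.072);print(np.linalg.norm(d),np.degrees(np.arctan2(d[1],d[0])))
fa=f(490,73,.146); fb=ray(s,[(360.5,251)],.128)[0]; print("fa",fa,"fb",fb,"bottle",ray(s,[(242,133)],.135)[0])
a=np.radians(-32.9); R=np.array([[np.cos(a),np.sin(a)],[-np.sin(a),np.cos(a)]])
for q in(fa,fb): print("in carrier axes",R@(q[:2]-[.5663,-.1986]))
t=viewer.snapshot("scene"); i2=t["pixels"]
c=cv2.resize(i2[170:260,290:440],None,fx=5,fy=5,interpolation=2);cv2.imwrite("pics/s_shaker.png",cv2.convertScaleAbs(c[:,:,::-1],alpha=1.7))
Rm=cv2.Rodrigues(t["rvec"])[0]
P=np.array([[.5470,.1853,.114],[.5807,.2847,.1075],[.5876,.3558,.1565],[.5663,-.1986,.072],[.5663,-.1986,.01]])
print(cv2.projectPoints(P,t["rvec"],t["tvec"],t["K"],None)[0][:,0])
def chk(n,p,yaw):
    j=ctrl.ik(p,[np.pi,0,yaw]); print(n,np.degrees(yaw).round(),None if j is None else np.array(j))
for y in (-32.9,147.1): chk("grasp",[.566,-.199,.05],np.radians(y))
for y in (26.6,-63.4,116.6,-153.4): chk("seat",[.547,.185,.13],np.radians(y))
for y in (84.5,161,125,-55,-95,-19): chk("peg",[.587,.355,.115],np.radians(y)); chk("pegend",[.514,.307,.115],np.radians(y))
E
```

```text
bar ends [ 0.5165 -0.1635  0.072 ] [ 0.6155 -0.2295  0.072 ] mid [ 0.5657 -0.1963  0.072 ]
0.11894738201136926 -33.69793900004555
fa [ 0.6862 -0.2543  0.146 ] fb [ 0.4587 -0.1037  0.128 ] bottle [0.7058 0.1383 0.135 ]
in carrier axes [0.1309 0.0184]
in carrier axes [-0.1419  0.0213]
[[343.4877 191.6002]
 [391.3687 198.7426]
 [428.3892 178.9373]
 [167.1395 229.7864]
 [171.4307 251.5355]]
grasp -33.0 [-0.338   0.9372  0.8987  1.8188 -0.9502  0.887  -1.1196]
grasp 147.0 [-0.0173  0.7441  0.3906  1.8005 -0.4223  0.6804  1.6095]
seat 27.0 [-0.8326  0.6241  0.589   1.8438 -0.4629  0.8139 -1.1121]
seat -63.0 [-1.1219  0.8595  1.0872  1.8584 -0.9056  1.0205 -2.318 ]
seat 117.0 [-0.6809  0.5786  0.3734  1.8349 -0.2873  0.7812  0.3071]
seat -153.0 [-0.4209  0.5524  0.0224  1.8188 -0.0169  0.7706  1.6453]
peg 84.0 [-0.8316  0.7584  0.3454  1.5332 -0.3011  0.9028 -0.482 ]
pegend 84.0 [-0.8857  0.6334  0.3765  1.7851 -0.3138  0.7824 -0.4469]
peg 161.0 [-0.672   0.7346  0.0961  1.5218 -0.0829  0.8892  0.6909]
pegend 161.0 [-0.6971  0.6066  0.1142  1.7731 -0.0937  0.7671  0.7036]
peg 125.0 [-0.7486  0.7423  0.2147  1.5273 -0.1861  0.8921  0.1393]
pegend 125.0 [-0.787   0.6153  0.2382  1.7789 -0.1968  0.7706  0.1616]
peg -55.0 [-1.2177  1.0378  1.0833  1.5581 -0.9775  1.1626 -2.4523]
pegend -55.0 [-1.3097  0.9216  1.0854  1.8084 -0.9535  1.0431 -2.3701]
peg -95.0 [-0.4279  0.7515 -0.2813  1.5039  0.2404  0.9203  2.271 ]
pegend -95.0 [-0.417   0.6212 -0.2693  1.7549  0.2187  0.7948  2.262 ]
peg -19.0 [-1.2177  1.0378  1.0833  1.5581 -0.9775  1.1626 -1.824 ]
pegend -19.0 [-1.3097  0.9216  1.0854  1.8084 -0.9535  1.0431 -1.7418]
```

View pics/s_shaker.png

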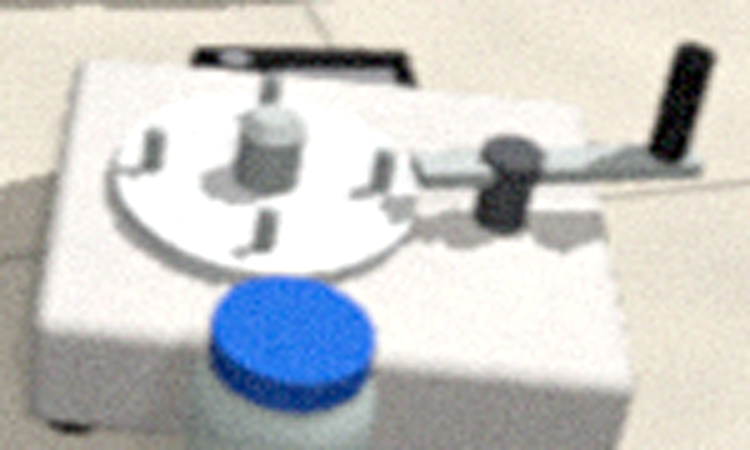

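Both views agree to within about 1.5 px. The hub is at (0.547, 0.185), the shaker x axis at −18.4°, the clamp at about 0.23 rad, and the carrier at (0.566, −0.199) with its x axis at −32.9°. Next I'll swing the clamp.

```bash
cat > clamp.py <<'E'
import numpy as np
from plant import ctrl
PIV=np.array([.5805,.2847]); SY=np.radians(71.6)
def pose(c,z):
    a=SY+c; p=PIV+.07*np.array([np.cos(a),np.sin(a)]); return [p[0],p[1],z],[np.pi,0,a]
def arc(c0,c1,n):
    for c in np.linspace(c0,c1,n+1)[1:]:
        p,o=pose(c,.115); ctrl.movel(p,o,vel=.08)
        print(round(c,2),ctrl.read_eef_pos().round(4),ctrl.read_ft_force().round(1))
E
python3 - <<'E'
from clamp import *
import cv2
from plant import viewer
print(ctrl.read_ft_force())
p,o=pose(.225,.22); ctrl.reach(p,o)
ctrl.gripper_to(.05,10)
p,o=pose(.225,.115); ctrl.movel(p,o,vel=.15)
ctrl.gripper_to(0.0,12); print(ctrl.read_width(),ctrl.read_ft_force(),ctrl.read_clock())
arc(.225,1.5,6)
ctrl.gripper_to(.05); 
p=ctrl.read_eef_pos(); ctrl.movel([p[0],p[1],.24],vel=.25); print(ctrl.read_clock())
s=viewer.snapshot("top");cv2.imwrite("pics/top1.png",s["pixels"][:,:,::-1])
E
```

```text
[ 0.90947731  0.04487075 -0.41811283]
0.017547257854578887 [-0.20684357  0.21383138  1.83015626] 4.2833
0.44 [0.5726 0.3542 0.1153] [-0.5 -1.2  2.3]
0.65 [0.5585 0.3508 0.1153] [ 0.3 -0.8  4.4]
0.86 [0.5454 0.3444 0.1153] [ 1.7 -3.   4.2]
1.08 [0.5338 0.3353 0.1152] [ 3.5 -2.6  4.7]
1.29 [0.5244 0.3241 0.1152] [ 5.2 -3.8  3.7]
1.5 [0.5177 0.3114 0.1153] [ 5.8 -3.2  1.9]
7.7583
```

View pics/top1.png

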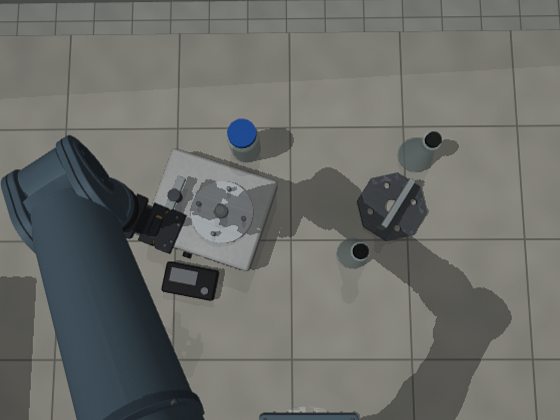

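The clamp arm's nose, at (182,182), now points away from the drive, so it is clear. Next is the plate.

```bash
python3 - <<'E'
from clamp import *
import cv2
from plant import viewer
o=[np.pi,0,np.radians(147)]
ctrl.reach([.566,-.198,.25],o)
ctrl.gripper_to(.06)
ctrl.movel([.566,-.198,.046],vel=.2)
f0=ctrl.read_ft_force()
ctrl.gripper_to(0,45); print(ctrl.read_width(),f0,ctrl.read_ft_force(),ctrl.read_clock())
ctrl.movel([.566,-.198,.10],vel=.1)
print(ctrl.read_width(),ctrl.read_ft_force(),ctrl.read_wrist_torque())
ctrl.movel([.566,-.198,.24],vel=.2)
p,o=[.547,.185,.24],[np.pi,0,np.radians(116.6)]
ctrl.movel(p,o,vel=.25); ctrl.sleep(.3)
print(ctrl.read_clock(),ctrl.read_eef_pos(),ctrl.read_width(),ctrl.read_ft_force())
for n in("top","scene"):
    s=viewer.snapshot(n);cv2.imwrite(f"pics/{n}2.png",s["pixels"][:,:,::-1])
E
```

```text
0.013185938691439797 [-0.10017308 -0.84370661 -0.10113217] [0.18103782 0.71194316 0.28199496] 11.9667
0.013195871975928638 [-0.28797716  0.55570567 -6.82767396] [-0.07526804  0.07983177 -0.0258105 ]
15.4917 [0.5471104  0.18452334 0.24007138] 0.013034426814652857 [ 0.50661145  0.82677492 -6.19139114]
```

View pics/top2.png

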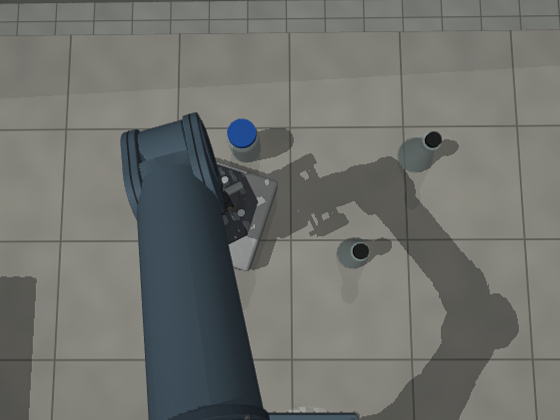

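View pics/scene2.png

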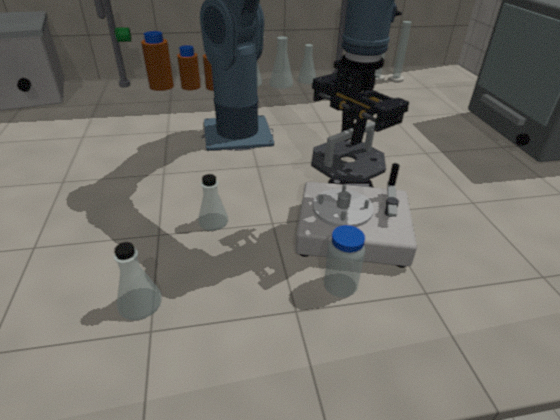

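The plate is held roughly level above the hub: scene view (348,158), hub (344,197). I'll measure its holes at the held height, where the top face should be at about z=0.204.

```bash
python3 - <<'E'
import cv2
a=cv2.imread("pics/scene2.png")
c=cv2.resize(a[125:195,300:400],None,fx=8,fy=8,interpolation=2);cv2.imwrite("pics/s2c.png",cv2.convertScaleAbs(c,alpha=2))
E
```

```text
(no output)
```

View pics/s2c.png

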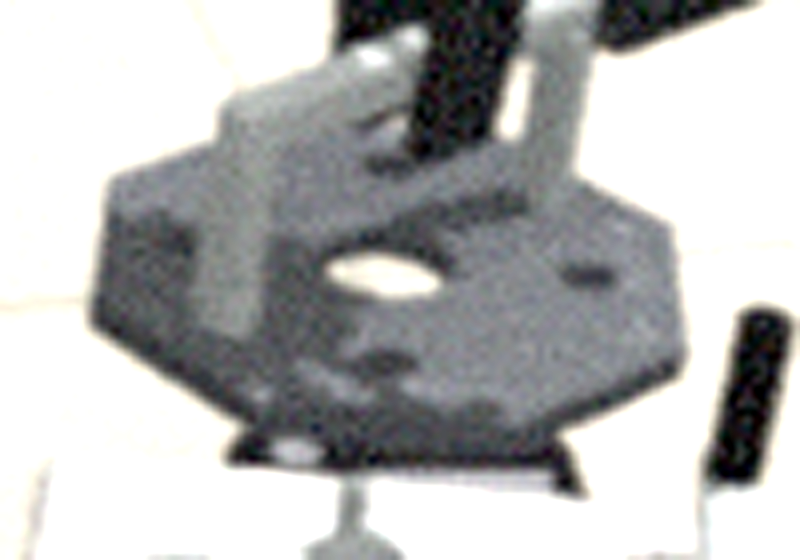

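```bash
python3 - <<'E'
from plant import viewer
import numpy as np
from h import *
np.set_printoptions(precision=4,suppress=True)
s=viewer.snapshot("scene")
f=lambda L,z:ray(s,[(300+(x+.5)/8-.5,125+(y+.5)/8-.5) for x,y in L],z)
H=f([(587,274),(385,363),(392,160),(388,266)],.204); print(H)
d=H[1]-H[2]; print("diag",np.linalg.norm(d),np.degrees(np.arctan2(d[1],d[0])),"centre",(H[1]+H[2])/2)
d=H[0]-(H[1]+H[2])/2; print(np.linalg.norm(d),np.degrees(np.arctan2(d[1],d[0])))
# hub from scene, and studs (first crop, 5x from 290,170)
g=lambda L,z:ray(s,[(290+(x+.5)/5-.5,170+(y+.5)/5-.5) for x,y in L],z)
print("hub",g([(277,118)],.114)); S=g([(155,134),(385,158),(270,82),(267,214)],.102); print("studs",S,S.mean(0))
E
```

```text
[[0.5659 0.2313 0.204 ]
 [0.5994 0.1661 0.204 ]
 [0.5    0.2008 0.204 ]
 [0.5544 0.1818 0.204 ]]
diag 0.10524417681815493 -19.237418342423474 centre [0.5497 0.1835 0.204 ]
0.05047296649026611 71.29944478880336
hub [[0.5534 0.1867 0.114 ]]
studs [[0.5407 0.1359 0.102 ]
 [0.5738 0.231  0.102 ]
 [0.5091 0.1992 0.102 ]
 [0.6041 0.1674 0.102 ]] [0.5569 0.1834 0.102 ]
```

Plate yaw and centre match the studs (−19°/71.3° against −18.4°/71.6°, centres within about 3 mm). I'll lower it in steps and watch the force.

```bash
python3 - <<'E'
from clamp import *
ctrl.movel([.547,.185,.168],vel=.15); ctrl.sleep(.2)
b=ctrl.read_ft_force(); tb=ctrl.read_wrist_torque(); print(b,tb)
z=.168
while z>.1245:
    z-=.003; ctrl.movel([.547,.185,z],vel=.04)
    f=ctrl.read_ft_force()-b; print(round(z,3),ctrl.read_eef_pos().round(4),f.round(1),(ctrl.read_wrist_torque()-tb).round(2))
    if np.linalg.norm(f)>12: break
print(ctrl.read_clock(),ctrl.read_width())
E
```

```text
[-0.69830676 -0.21991543 -6.57405005] [-0.07467113  0.02657691  0.00295378]
0.165 [0.5469 0.185  0.165 ] [0.6 0.8 0.3] [ 0.05 -0.   -0.07]
0.162 [0.5468 0.1849 0.1617] [1.5 0.1 0.3] [-0.05  0.01  0.05]
0.159 [0.5468 0.1849 0.1587] [ 0.7 -0.5 -0. ] [-0.02 -0.05 -0.08]
0.156 [0.5468 0.1849 0.1557] [ 0.9  0.3 -0.1] [ 0.03  0.03 -0.02]
0.153 [0.5471 0.1854 0.1529] [ 1.2  1.7 -0. ] [ 0.32 -0.16 -0.01]
0.15 [0.547  0.1853 0.1498] [ 0.6  1.7 -0.4] [ 0.35 -0.18 -0.  ]
0.147 [0.547  0.1852 0.1468] [ 1.6  2.  -0.6] [ 0.48 -0.23 -0.01]
0.144 [0.547  0.1852 0.1438] [ 1.5  2.9 -1. ] [ 0.57 -0.23  0.  ]
0.141 [0.547  0.1852 0.1408] [ 1.3  1.9 -1.6] [ 0.55 -0.27 -0.01]
0.138 [0.547  0.1851 0.1378] [ 2.2  2.3 -0.3] [ 0.65 -0.3   0.  ]
0.135 [0.5469 0.1851 0.1348] [ 2.5  2.3 -1.3] [ 0.69 -0.35  0.01]
0.132 [0.5469 0.1851 0.1318] [ 2.2  2.  -0.6] [ 0.66 -0.24 -0.02]
0.129 [0.5469 0.1851 0.1288] [ 1.7  3.2 -1.5] [ 0.63 -0.32 -0.04]
0.126 [0.5473 0.1856 0.1262] [2.3 5.  2.5] [ 0.83 -0.23  0.04]
0.123 [0.5474 0.1858 0.1258] [-8.3  2.9 27.6] [ 0.42  1.67 -0.  ]
20.225 0.013376571748441455
```

Contact came at TCP z=0.126, which is the seated height, and the studs went in without resistance. I'll release and check.

```bash
python3 - <<'E'
from clamp import *
import cv2
from plant import viewer
ctrl.movel([.547,.185,.126],vel=.05)
ctrl.gripper_to(.05,10); print(ctrl.read_ft_force())
ctrl.movel([.547,.185,.26],vel=.2)
p,o=pose(1.5,.26); print(p); ctrl.movel([p[0]-.06,p[1]+.15,.26],o,vel=.25); print(ctrl.read_clock())
for n in("top","scene"):
    s=viewer.snapshot(n);a=s["pixels"][:,:,::-1]; cv2.imwrite(f"pics/{n}3.png",a)
    x,y,w,h=(140,140,150,110) if n=="top" else (290,150,150,110)
    cv2.imwrite(f"pics/{n}3c.png",cv2.convertScaleAbs(cv2.resize(a[y:y+h,x:x+w],None,fx=5,fy=5,interpolation=2),alpha=1.7))
E
```

```text
[0.59748779 0.30918855 0.04117227]
[np.float64(0.5158080345540955), np.float64(0.3114385415972133), 0.26]
23.3
```

View pics/top3c.png

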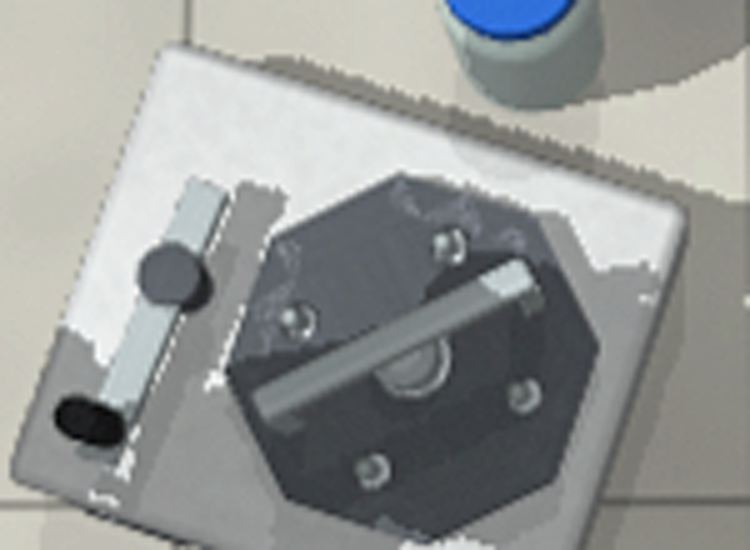

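View pics/scene3c.png

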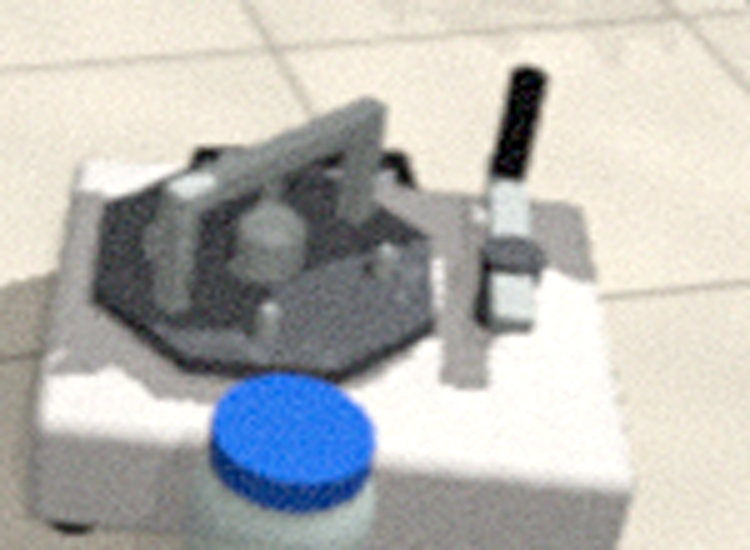

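All four studs and the hub show through the plate's holes, and it lies flat in both views. The peg top is at about (155,223). I'll swing the clamp back.

```bash
python3 - <<'E'
from clamp import *
import cv2
from h import ray
from plant import viewer
s=viewer.snapshot("top"); q=ray(s,[(140+(76.5)/5-.5,140+(415.5)/5-.5)],.1565)[0]
d=q[:2]-PIV; c=np.arctan2(d[1],d[0])-SY; print("peg",q,np.linalg.norm(d),"clamp",c)
if not(1.35<c<1.65 and abs(np.linalg.norm(d)-.07)<.006): raise SystemExit
p,o=pose(1.5,.24); ctrl.movel(p,o,vel=.25)
p,o=pose(1.5,.115); ctrl.movel(p,o,vel=.15)
ctrl.gripper_to(0,12); print(ctrl.read_width())
arc(1.5,.0,7); arc(0,-.03,1); print(ctrl.read_width())
ctrl.gripper_to(.05); p=ctrl.read_eef_pos(); ctrl.movel([p[0],p[1],.24],vel=.2)
ctrl.movel([.40,.55,.30],vel=.25); print(ctrl.read_clock(), ctrl.read_ft_force())
for n in("top","scene"):
    s=viewer.snapshot(n);a=s["pixels"][:,:,::-1]; cv2.imwrite(f"pics/{n}4.png",a)
    x,y,w,h=(120,140,150,110) if n=="top" else (290,150,150,110)
    cv2.imwrite(f"pics/{n}4c.png",cv2.convertScaleAbs(cv2.resize(a[y:y+h,x:x+w],None,fx=5,fy=5,interpolation=2),alpha=1.7))
E
```

```text
peg [0.51617022 0.31082129 0.1565    ] 0.06943085009104127 clamp 1.506223482302464
0.017469027369124694
1.29 [0.5229 0.3248 0.1152] [-1.7 -1.   3.3]
1.07 [0.5324 0.3363 0.1152] [-2.1  1.5  4. ]
0.86 [0.5443 0.3456 0.1152] [-2.4  3.9  5. ]
0.64 [0.558  0.3523 0.1152] [-1.6  5.2  3.7]
0.43 [0.573  0.3558 0.1152] [-0.7  6.7  2.9]
0.21 [0.5884 0.356  0.1152] [0.6 7.2 1.9]
0.0 [0.6036 0.3528 0.1153] [2.8 7.1 0.5]
-0.03 [0.6043 0.3526 0.1153] [-0.2  7.5  1.6]
0.017372463618509457
31.375 [ 0.22804168 -1.43067756 -0.36302336]
```

View pics/top4c.png

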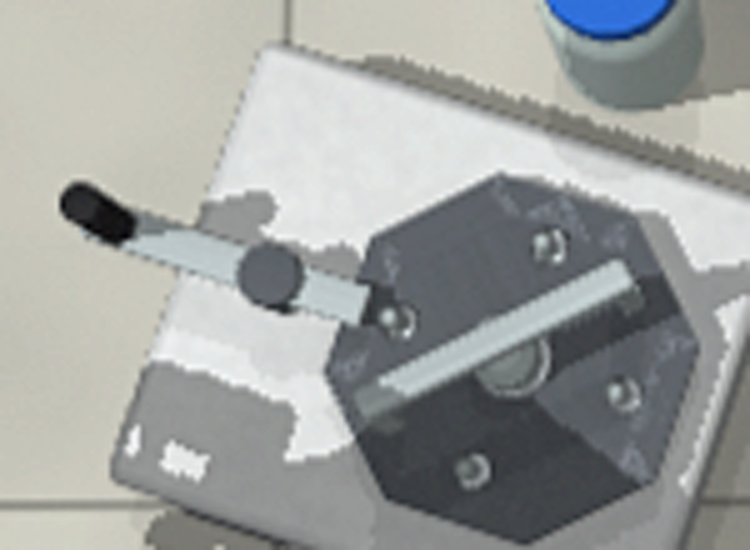

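View pics/scene4.png

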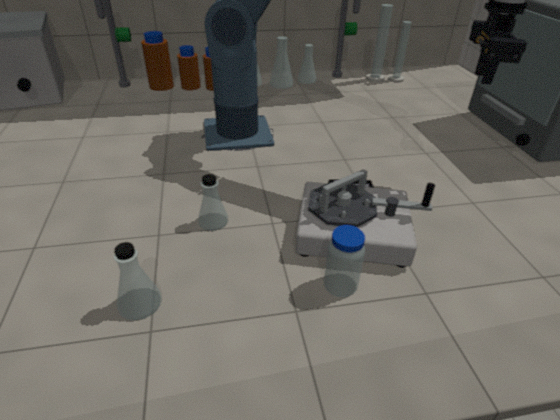

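View pics/top4.png

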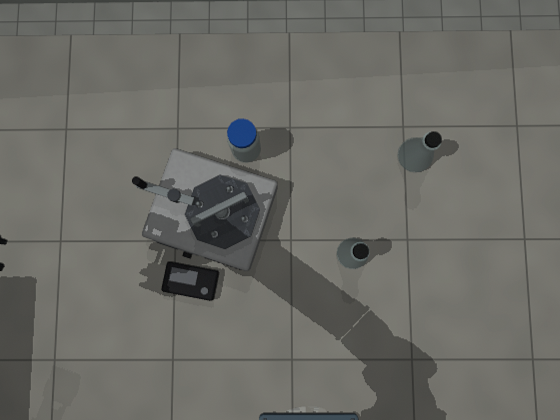

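The clamp lies over the rim, pointing at the hub, with the peg top at (138,182). The plate is seated, and the bystanders are at the same pixels as at the start. The arm is clear, so I'll hand in.

```bash
python3 - <<'E'
from plant import ctrl
ctrl.job_done(); print(ctrl.read_clock())
E
```

```text
the job is handed in; nothing more can be done
the job is handed in; nothing more can be done
```

The carrier plate is on the drive and the clamp is back over its rim. I handed the job in at about 31.5 s of the 58 s allowed; no verdict is reported.

**What I did:** I swung the clamp open to about 1.5 rad by its peg. I then lifted the plate by its handle bar, turned it about −30°, lowered it onto the hub and studs, released it, and swung the clamp back to its stop.

**Last checks:**
- **Seating:** The plate met the flange at TCP z = 0.126 m, the height calculated for a seated plate. The studs went in with under 6 N of force, and the final push onto the flange read about 28 N. After release, the hub and all four studs showed through the holes in the top view, and the plate lay flat in both views.
- **Clamp:** It stopped at about 0 rad, where the arm met the stop, with its nose over the rim.
- **Bystanders:** The flasks, bottle and meter looked to be where they started in the images. I compared them by eye and did not re-measure them.
- **Robot:** The arm was clear of everything, with the force reading near zero.

**Disagreement:** The scene camera put the hub and stud centres 6–10 mm further out in x than the top camera. I took this as pixel-picking error in the oblique view and used the top view; the easy insertion supported that.

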